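# Hold the ram in the tang press

## Task

Take the longest rod, the ram with the plain round knob, out of the rack and thread it nose down through the upper and then the lower bushing of the small press, without forcing it. Push it on until its nose presses the sprung foot below about half way down its travel, and finish while still holding it there so that a colleague can fit the retainer: do not let go. Leave the other rods in the rack and the other things on the bench alone.

Things in the scene. Friction and masses are not known exactly. Their poses are not given: they have to be found in the camera images.
- ram: the longest of three bare steel rods hanging in the rack: round shank 14 mm thick, 115 mm long, its lowest 12 mm tapered to a nose 6 mm wide; above it a plain round knob 26 mm across, 38 mm high, to grip; 0.22 to 0.32 kg. Origin: centre of the nose's end; z up the rod (knob from 115 to 153 mm). It hangs upright, knob's underside on the rack plate, 2 mm play round the shank.
- square_punch: another steel rod in the rack, 14 mm thick with a shank of only 70 mm and a square head 24 x 24 x 26 mm. Origin at its nose, z up. To be left alone.
- flat_drift: another steel rod in the rack, 10 mm thick with a shank of 95 mm and a flat mushroom head 34 mm in diameter, 10 mm high. Origin at its nose, z up. To be left alone.
- rack: fixed plywood rack: plate 60 x 220 x 12 mm on two legs, its top 130 mm above the bench, three through holes of 18 mm in a row along its y at -70, 0 and 70 mm, one rod hanging in each (any order). Origin: centre of its underside; y along the row.
- press: the small press frame, fixed to the bench: dark base plate 130 x 120 x 16 mm, grey column on its -x side (x = -44 to -72 mm) 126 mm high, two grey arms each ending in a round brass bushing, one straight above the other on one vertical axis, below them a sprung steel foot. Nothing stands higher than 130 mm. Origin: on the bench on the bushings' axis; z up.
- bush_upper (a point): centre of the top mouth of the upper brass bushing, 130 mm above the bench; outside diameter 36 mm, bore 17 mm, 18 mm deep.
- bush_lower (a point): centre of the top mouth of the lower brass bushing, 74 mm above the bench, straight below the upper one; same size (bore 17 mm, 18 mm deep, so it ends 56 mm above the bench).
- foot_top (a point): centre of the top face of the sprung foot, a flat steel disc 30 mm in diameter on the bushings' axis; 40 mm above the bench when free, and it moves down with the foot.
- foot (a joint): how far the sprung foot is pressed down, in m: 0 free, 0.014 at its lower stop. Spring: about 3 N to begin, 1 N more for each mm (10 N at half travel); it rises again when let go, and the ram's weight alone hardly moves it.
- blade_blank: dark flat knife blank, about 240 x 36 x 4 mm, lying between rack and press. Origin on its underside. Bystander.
- tape_roll: empty tape roll, a ring 90 mm across and 24 mm high, lying flat. Origin: centre of underside. Bystander.
- wrench: wrench lying across the bench. Bystander.
- hammer: hammer lying along the right side of the bench. Bystander.
- oil_can: small grey can, 56 mm across and 120 mm high. Origin: centre of underside. Bystander.
There are look-alikes about, which are no part of the job. What is shaped like the ram but pink or turquoise is not meant. Several things have the shape of the press; the one meant has the colours described above.

How it is judged (in metres and radians):
On the way, in this order (a step that is already met when the one before it is completed fails the run):
1. the ram is lifted out of the rack, its nose higher than the upper bushing (height (world z) of ram above 0.132 m and contact force between the fingers and ram above 3 N), for 0.1 s.
2. the held ram's nose is 5 mm or more inside the upper bushing (z of ram in the frame of bush_upper below -0.005 m and contact force between the fingers and ram above 3 N and horizontal distance between ram and bush_upper below 0.004 m and angle between the z axis of ram and the z axis of press, either way round below 0.07 rad), for 0.1 s.
3. the held ram's nose has come out below the lower bushing (z of ram in the frame of bush_lower below -0.02 m and contact force between the fingers and ram above 3 N and horizontal distance between ram and bush_upper below 0.004 m and angle between the z axis of ram and the z axis of press, either way round below 0.07 rad), for 0.1 s.
At the end, for the whole second after the job is handed in: The gripper still holds the ram (finger force over 3 N), it stands on the bushings' axis within 4 mm and 0.07 rad, spanning both bushings with its nose on the sprung foot (within 6 mm of the centre of its top), the foot is pressed down between 4 and 11 mm, and the ram is still (under 20 mm/s) (z of ram in the frame of bush_lower below -0.024 m and height (world z) of ram above 0.024 m and horizontal distance between ram and bush_upper below 0.004 m and angle between the z axis of ram and the z axis of press, either way round below 0.07 rad and horizontal distance between ram and bush_lower below 0.004 m and value of joint foot between 0.004 and 0.011 m and distance between ram and foot_top below 0.006 m and contact force between the fingers and ram above 3 N and linear speed of ram below 0.02 m/s); the arm keeps its last pose, push and grip.
It fails at once if the ram is forced: more than 45 N against the press (contact force between ram and press above 45 N).
It fails at once if another rod or a bystander is moved by more than 20 mm (distance of any of square_punch, flat_drift, blade_blank, tape_roll, wrench, hammer, oil_can from where it was at the start of the episode above 0.02 m).
It also fails if it takes over 51 s, if anything falls off the work surface, if the arm or the gripper's body presses on something with over 40 N, if the wrist force passes 120 N, or if a joint passes its speed limit or range.

## Robot

A 6-joint arm with a two-finger parallel gripper is mounted at the origin on the work surface. World frame = base frame: x ahead of the robot, y to its left, z up, the work surface at z = 0. Lengths are in mm, angles in degrees, forces in N, time in s.
With the tool pointing down it reaches from about 400 to 925 mm from the base axis. Payload 3.4 kg.
Tool frame: the origin (TCP) lies midway between the tips of the shut fingers; the grasp point (between the pads) lies ctrl.hold_point_z behind it (ctrl.hold_point_z is the distance from the TCP to the grasp point, in mm); z points along the fingers, y is the line along which they close (so a half turn about z gives the same grasp; the last joint's range is limited). The gripper opens to 85 mm and grips with 20 to 120 N. Pads are 22 mm wide; open, the fingers measure 114 mm over their backs; the gripper's body (76 mm by 85 mm) begins 54 mm behind the grasp point. The pads swing forward as they close: fully open they stand 13 mm farther back than shut.
Start: joints at [-70.732, 17.578, 86.31, -0, 76.112, -4.211], TCP at [229.072, -527.406, 231.305] pointing down, gripper open.
Joint ranges: [-179.03, 179.03], [-60, 130.46], [8.19, 133.38], [-81.62, 261.62], [5.75, 156.47], [-153.77, 153.77]. Speed limits (degrees/s): [147.25, 147.25, 180, 180, 180, 180].

## Interface

Orientations are given as a 3x3 rotation matrix whose columns are the frame's x, y, z axes.
In Python, from workcell import ctrl, grip, optics gives the robot as it stands. Calls block until the motion is done:
- ctrl.goto(position, orientation): joint-space move of the TCP to a pose.
- ctrl.move_linear(position, frame=None, v=150, max_force=None): straight line of the TCP; frame=None keeps the orientation; v is the mean speed in mm/s. With max_force (N) it stops when the force on the tool has changed by that much, and returns True; else False.
- ctrl.move_j(angles): joint-space move.
- grip(opening, squeeze=None): opening from 0.0 (shut) to 1.0 (fully open); squeeze is the grip in N (None keeps the last); returns when the fingers have stopped.
- ctrl.hold(seconds).
- ctrl.inverse_kinematics(position, orientation): joint angles nearest the present ones, or None.
- optics.get_image(name): name is "side" or "top"; returns a dict with "image" (420x560x3 uint8, red, green, blue), "vertical_fov" (degrees; the focal length in pixels is half the picture's height over the tangent of half this angle, whatever the lens; pixels are square), "cx", "cy" (the principal point, pixels), "R" (3x3) and "t" (3): a world point X has camera coordinates R X + t. Camera axes: x right, y down, z forward; pixel columns grow to the right and rows downward; lengths in mm; the calibration is good to about 2 mm. A picture is of the moment at which its call begins. There is no depth.
A pose or a line that the arm cannot do raises ctrl.MotionError and nothing moves.
- ctrl.finish_job(): hands the job in; it is judged then, once.
Readings, each from a call of its own:
- ctrl.current_time(): time.
- ctrl.current_joint_pos(): joint angles.
- ctrl.current_dq(): joint speeds.
- ctrl.current_effort(): joint torques, N m.
- ctrl.current_ee_pos(): TCP position.
- ctrl.current_orientation(): TCP orientation.
- ctrl.current_force(): force on the tool from outside, world axes, zero at the start.
- ctrl.current_ft_torque(): the same for the moment, N m.
- ctrl.current_width(): opening from 0.0 (shut) to 1.0 (fully open).
- ctrl.current_grasp_force(): force on a finger pad.
Only numpy, scipy, OpenCV 4.12 (cv2) and the standard library are available. Lean on these libraries where they do the work, as an engineer would, in place of code of your own. Each camera call takes 0.05 s, during which the arm holds its last target. There are 200 camera calls.

## Working session

There is one attempt and no reset: what is moved stays moved. The work goes in short steps, each a Python script; the robot and the scene stay as the last script left them, time stands still between calls to the robot, and variables do not carry over. Pictures are saved under pics/ and viewed, at most 10 in all, crops included, and the job is handed in when it is done.

```bash
ls; mkdir -p pics
cat > h.py <<'E'
import numpy as np, cv2
from workcell import ctrl, grip, optics
def shot(n,f):
    d=optics.get_image(n); cv2.imwrite(f'pics/{f}.png',d['image'][:,:,::-1]); 
    np.savez(f'pics/{f}.npz',**{k:np.array(v) for k,v in d.items()}); return d
def load(f): return np.load(f'pics/{f}.npz')
def P(d):
    f=210/np.tan(np.radians(float(d['vertical_fov']))/2)
    return np.array([[f,0,d['cx']],[0,f,d['cy']],[0,0,1]])@np.c_[d['R'],d['t']]
def proj(d,X):
    p=P(d)@np.r_[X,1]; return p[:2]/p[2]
def tri(d1,p1,d2,p2):
    X=cv2.triangulatePoints(P(d1),P(d2),np.array(p1,float),np.array(p2,float)).ravel(); X=X[:3]/X[3]
    return X, proj(d1,X)-p1, proj(d2,X)-p2
def onz(d,p,z):
    M=P(d); A=np.c_[M[:,:2],-np.r_[p,1]]; s=np.linalg.solve(A,-(M[:,2]*z+M[:,3])); return s[:2]
E
python3 - <<'E'
from h import *
for n in('side','top'):
    d=shot(n,n+'0'); print(n,d['vertical_fov'],d['cx'],d['cy'],np.round(d['R'],3).tolist(),d['t'],'cam',-np.array(d['R']).T@d['t'])
print(ctrl.hold_point_z,ctrl.current_time(),ctrl.current_orientation())
a=cv2.imread('pics/side0.png');b=cv2.imread('pics/top0.png')
E
```

```text
pics
side 56.23115574617017 284.8818399541608 208.72626690473385 [[0.996, -0.088, -0.015], [-0.067, -0.626, -0.777], [0.059, 0.775, -0.63]] [-569.92751684   99.92223352 1145.3136262 ] cam [ 506.94706156 -874.67979188  790.24367634]
top 55.113386664717105 274.85757027651556 211.4963016475841 [[-0.022, -0.999, -0.032], [-0.989, 0.027, -0.144], [0.144, 0.029, -0.989]] [  -4.85411719  567.04427842 1037.86848552] cam [ 410.92899521  -50.00568747 1107.86757399]
18.700000000000003 0.1 [[ 9.17212567e-01  3.98397667e-01 -6.36901517e-04]
 [ 3.98398146e-01 -9.17210693e-01  1.86071810e-03]
 [ 1.57132868e-04 -1.96041441e-03 -9.99998066e-01]]
```

View pics/side0.png

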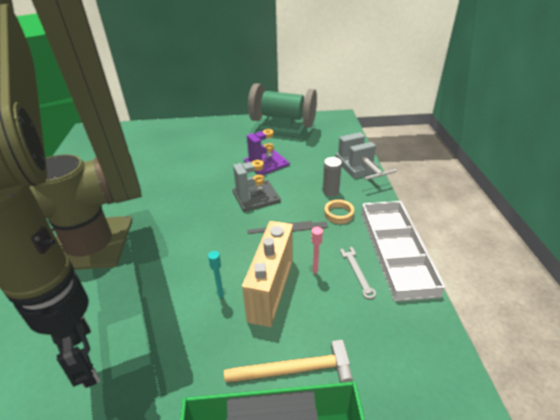

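View pics/top0.png

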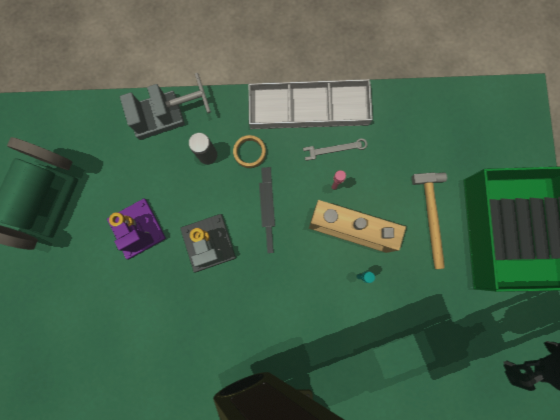

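The side view shows the grey press at about (257,183) and the purple look-alike at (268,150). The rack heads are at (277,232), (268,246) and (260,271). In the top view the grey press is at (200,237), the purple one at (124,222), and the rack heads are at (330,215), (361,224) and (388,232).

Things that could be taken for the ram (side pixels): the turquoise rod (215,262) and pink rod (317,238), both excluded by colour; the flat mushroom (277,232); the square head (260,271); and the round knob (268,246), which is my choice. I'll check it in a close crop.

Run:
```python
import cv2,numpy as np
def c(f,x,y,w,h,s):
    return cv2.resize(cv2.imread(f'pics/{f}.png')[y:y+h,x:x+w],None,fx=s,fy=s,interpolation=cv2.INTER_CUBIC)
def grid(im,x,y,s):
    for i in range(0,im.shape[1],10*s):
        cv2.line(im,(i,0),(i,6 if (i//s//10+x//10)%2 else 12),(255,255,255),1); cv2.putText(im,str(x+i//s),(i,20),0,.35,(255,255,255),1)
    for j in range(0,im.shape[0],10*s): cv2.line(im,(0,j),(8,j),(255,255,255),1); cv2.putText(im,str(y+j//s),(9,j+4),0,.35,(255,255,255),1)
    return im
a=grid(c('side0',240,220,60,60,5),240,220,5); b=grid(c('top0',310,195,100,60,5),310,195,5)
e=grid(c('side0',230,150,60,60,5),230,150,5); g=grid(c('top0',170,205,100,60,5),170,205,5)
cv2.imwrite('pics/crop1.png',np.vstack([np.hstack([a,b]),np.hstack([e,g])]))
```

```text
(no output)
```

View pics/crop1.png

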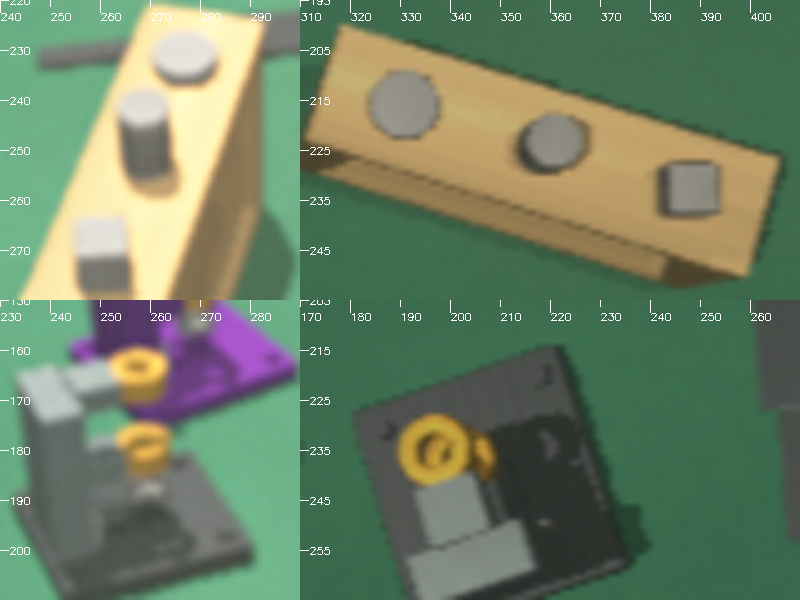

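The crop confirms the choice: the middle rod has the plain round knob (top centre at side ≈(268.3,240.5), top ≈(361,222.7)), with the flat mushroom and square head on either side. The upper bushing mouth is at side ≈(257.3,163) and top ≈(196.5,234.7). Next I'll triangulate.

Run:
```python
from h import *
s,t=load('side0'),load('top0')
for n,a,b in [('knobtop',(268.3,240.5),(361,222.7)),('bushU',(257.3,163),(196.5,234.7)),('flat',(276.7,230.4),(330.6,215.6)),('square',(259.8,266.8),(388,232)),
 ('pressbase corner right',(280.3,201),(235.3,255.8))]:
    X,e1,e2=tri(s,a,t,b); print(n,X.round(1),e1.round(2),e2.round(2))
print('top rays: knob z168',onz(t,(361,222.7),168),'side',onz(s,(268.3,240.5),168))
print('bushU z130',onz(t,(196.5,234.7),130),onz(s,(257.3,163),130),'low z74 side',onz(s,(258.6,177.6),74))
print('rack ends top', [onz(t,p,130).round(1) for p in [(317.8,200),(405.8,226),(310.6,223),(399,250)]])
# yellow ring ellipse
im=t['image'].astype(int)
for n,d,(x0,y0,x1,y1) in [('top',t,(180,220,212,250)),('side',s,(248,155,268,171))]:
    hsv=cv2.cvtColor(d['image'],cv2.COLOR_RGB2HSV)[y0:y1,x0:x1]
    m=((hsv[...,0]>12)&(hsv[...,0]<32)&(hsv[...,1]>120)).astype(np.uint8)
    c=max(cv2.findContours(m,0,1)[0],key=len); print(n,cv2.fitEllipse(cv2.convexHull(c)),x0,y0)
```

```text
knobtop [ 516.6 -222.6  170.3] [-0.24  0.05] [-0.02 -0.23]
bushU [502.2 172.1 130.2] [-0.24  0.05] [-0.03 -0.3 ]
flat [ 539.5 -156.2  139.3] [-0.32  0.07] [-0.03 -0.31]
square [ 494.3 -287.4  155.4] [-0.09  0.02] [-0.01 -0.08]
pressbase corner right [513.4  90.1  38.3] [-17.     1.11] [ -0.63 -23.35]
top rays: knob z168 [ 516.34400119 -223.10407061] side [ 517.21996891 -220.08549062]
bushU z130 [501.43516142 172.06067937] [502.91347537 172.58762502] low z74 side [503.82235671 173.76457287]
rack ends top [array([ 579.5, -127.6]), array([ 509.8, -337.3]), array([ 523. , -107.9]), array([ 452.4, -317.2])]
top ((18.841760635375977, 15.14252758026123), (14.448801040649414, 19.70925521850586), 102.82778930664062) 180 220
side ((9.389792442321777, 9.359990119934082), (9.776225090026855, 10.70673942565918), 175.30015563964844) 248 155
```

The heights agree with the text: knob top 170 against 168, bushing mouth 130, drift 139 against 140, punch 155 against 156. The row direction is (0.326, 0.945), so I'll close the fingers across the row to miss the neighbouring rods.

```bash
cat >> h.py <<'E'
yt=np.array([.945,-.326,0]); yt/=np.linalg.norm(yt); zt=np.array([0,0,-1.]); R0=np.c_[np.cross(yt,zt),yt,zt]
def best():
    # choose the half turn with least wrist travel at both sites
    r=[]
    for s in(1,-1):
        R=R0*np.array([s,s,1]); q=[ctrl.inverse_kinematics(p,R) for p in([516.8,-222.3,290],[502,172,290])]
        r.append((np.inf if any(x is None for x in q) else max(abs(x[5]) for x in q),R,q))
    return min(r,key=lambda x:x[0])
E
python3 - <<'E'
from h import *
m,R,q=best(); print(m,np.round(q,1)); np.save('R.npy',R)
ctrl.goto([516.8,-222.3,240],R); grip(1.0,60)
print(ctrl.move_linear([516.8,-222.3,136],v=100,max_force=15),ctrl.current_ee_pos())
f0=ctrl.current_force(); grip(0.0,60)
print(ctrl.current_width(),ctrl.current_grasp_force(),f0,ctrl.current_force(),ctrl.current_time())
shot('side','s1');shot('top','t1')
E
```

```text
33.38477029417092 [[-27.6  14.3  82.4  -0.   83.3  -8.5]
 [ 14.4  11.7  86.   -0.   82.3  33.4]]
False [ 517.36530778 -222.55516596  136.65124392]
0.2838905156086664 58.75783145427704 [-0.31102789  0.4796905   0.24106846] [-0.99795766  0.39549579  3.74336977] 3.6417
```

Run:
```python
from h import *
R=np.load('R.npy')
x,y,z=ctrl.current_ee_pos()
print(ctrl.move_linear([x,y,z+40],v=60,max_force=25),ctrl.current_force())
ctrl.move_linear([x,y,290],v=150); print(ctrl.current_force(),ctrl.current_grasp_force())
ctrl.goto([502,172.2,290],R); ctrl.hold(.3)
print(ctrl.current_ee_pos(),ctrl.current_orientation().round(4).tolist(),ctrl.current_force(),ctrl.current_ft_torque(),ctrl.current_width(),ctrl.current_time())
s,t=shot('side','s2'),shot('top','t2')
def c(d,x,y,w,h,k):
    im=cv2.resize(d['image'][y:y+h,x:x+w,::-1],None,fx=k,fy=k,interpolation=cv2.INTER_CUBIC)
    for i in range(0,w,10): cv2.putText(im,str(x+i),(i*k,10),0,.35,(255,255,255),1)
    for i in range(0,h,10): cv2.putText(im,str(y+i),(0,i*k+4),0,.35,(255,255,255),1)
    return im
cv2.imwrite('pics/crop2.png',np.hstack([c(s,225,95,66,100,6),c(t,165,195,66,100,6)]))
print(proj(s,[502,172,153]),proj(t,[502,172,153]))
```

```text
False [-0.22214533  0.01729446 -3.86320341]
[-0.30640671 -0.23742791 -2.7181925 ] 58.98927569389343
[502.32648848 171.42406517 289.99643754] [[0.3274, 0.9449, 0.0], [0.9449, -0.3274, -0.0001], [-0.0001, 0.0001, -1.0]] [-0.54190136 -1.65147021 -2.82554801] [0.03996749 0.03676291 0.02659497] 0.28465768655840523 7.2417
[256.56939619 156.77876469] [194.36547519 233.63203347]
```

View pics/crop2.png

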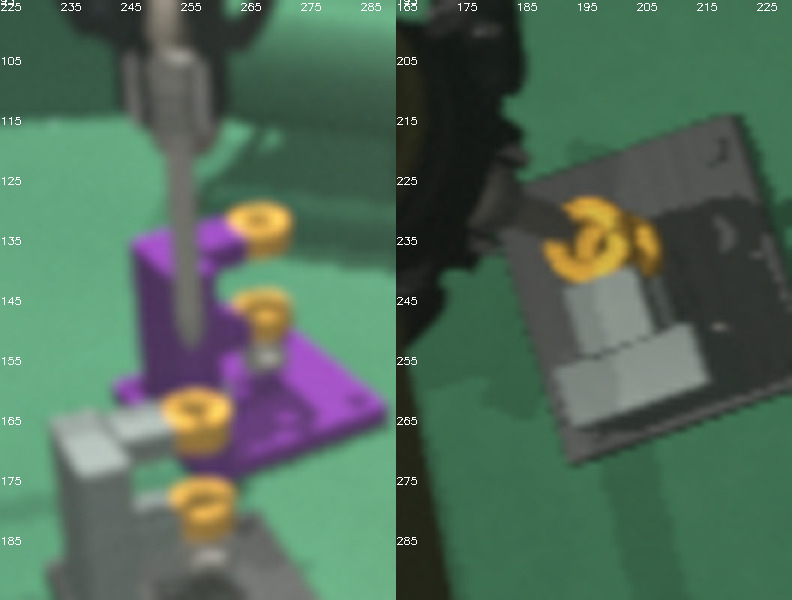

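The side view shows the nose at (256.6,152.2), nearly in line with the upper bushing mouth at (257.3,163). The top view shows the nose at about (192,232.4). The nose is at z ≈168 by kinematics (grasp at 136.6 minus nose at 15). I'll go down to just above the mouth and compare at equal depth.

Run:
```python
from h import *
for n,p in(('s2',(256.6,152.2)),('t2',(191.9,232.4))): print(n,proj(load(n),[502.3,171.4,168.4]),onz(load(n),p,168.4))
print(ctrl.move_linear([502,172.2,259],v=80,max_force=12)); ctrl.hold(.3)
print(ctrl.current_ee_pos(),ctrl.current_force(),ctrl.current_time())
s,t=shot('side','s3'),shot('top','t3')
def c(d,x,y,w,h,k):
    im=cv2.resize(d['image'][y:y+h,x:x+w,::-1],None,fx=k,fy=k,interpolation=cv2.INTER_CUBIC)
    for i in range(0,w,5): cv2.putText(im,str(x+i),(i*k,10),0,.35,(255,255,255),1)
    for i in range(0,h,5): cv2.putText(im,str(y+i),(0,i*k+4),0,.35,(255,255,255),1)
    return im
cv2.imwrite('pics/crop3.png',np.hstack([c(s,240,130,33,50,12),c(t,178,210,33,50,12)]))
p=ctrl.current_ee_pos(); N=[p[0],p[1],p[2]-121.6]; print(N,proj(s,N),proj(t,N))
```

```text
s2 [256.37040125 152.54391332] [503.0643352  173.35571954]
t2 [193.11468989 232.91555263] [503.59236551 174.29325935]
False
[502.31919357 172.28286951 259.52602122] [-0.04102359 -0.27390602 -3.58105455] 8.175
[np.float64(502.1483113570051), np.float64(172.24778626461998), np.float64(137.7446730613793)] [256.91024    160.95528303] [195.70887873 234.13365094]
```

View pics/crop3.png

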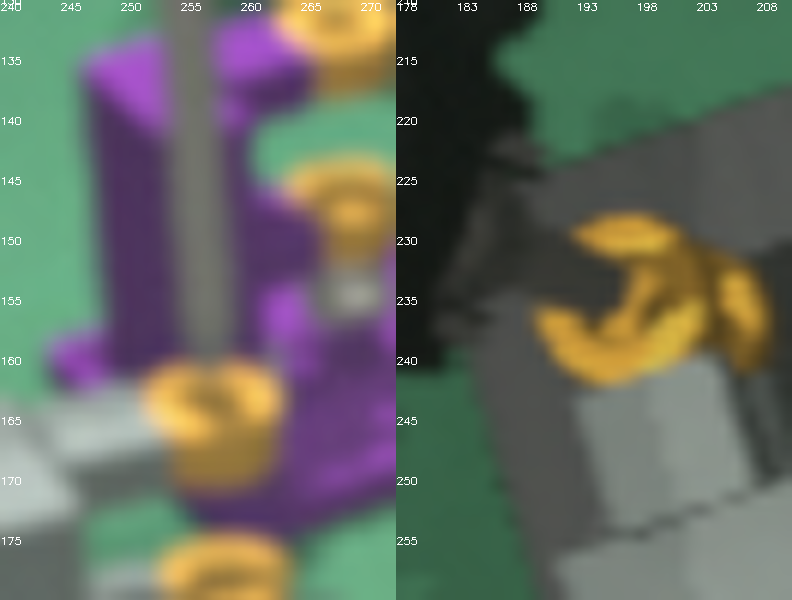

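At equal depth the side view puts the nose column at 257.0 and the ring centre at 257.4. The top view puts the nose tip at about (195.5,233.3) and the ring centre at (196.2,234.5). That is within about 1–2 mm, inside the taper's 5.5 mm capture range, so I'll descend under a force guard.

```bash
cat >> h.py <<'E'
def st(l=''):
    print(l,ctrl.current_ee_pos().round(2),'F',ctrl.current_force().round(2),'M',ctrl.current_ft_torque().round(2),'w',round(ctrl.current_width(),3),round(ctrl.current_time(),2))
E
python3 - <<'E'
from h import *
x,y=502.6,172.2
ctrl.move_linear([x,y,256],v=30); ctrl.hold(.2); st('above')
for z in (250,244,238,232):
    hit=ctrl.move_linear([x,y,z],v=25,max_force=8); st(hit)
    if hit: break
E
```

```text
above [502.63 172.18 255.96] F [-0.13 -0.02 -3.15] M [-0.    0.02  0.02] w 0.284 8.72
False [502.39 172.14 249.68] F [ 1.06  0.17 -2.9 ] M [ 0.03 -0.04  0.  ] w 0.287 9.12
False [502.43 172.18 243.73] F [ 0.45 -0.38 -3.12] M [-0.06 -0.    0.06] w 0.283 9.51
False [502.44 172.17 237.73] F [-0.26 -0.03 -2.33] M [ 0.01  0.02 -0.01] w 0.286 9.9
False [502.43 172.12 231.74] F [-0.09  0.36 -2.84] M [-0.01 -0.07 -0.02] w 0.288 10.29
```

Now inside the upper bore with no side force. On to the lower one.

Run:
```python
from h import *
x,y=502.6,172.2
for z in (222,212,202,196,191,186,178,170,165):
    hit=ctrl.move_linear([x,y,z],v=30,max_force=8); st(hit)
    if hit: break
```

```text
False [502.45 172.14 221.73] F [-0.35  0.54 -2.52] M [0.03 0.01 0.02] w 0.284 10.78
False [502.48 172.16 211.74] F [ 0.73 -0.52 -3.36] M [ 0.03 -0.02  0.07] w 0.289 11.26
False [502.52 172.15 201.75] F [ 0.21  1.08 -3.31] M [-0.07 -0.04 -0.02] w 0.29 11.74
False [502.48 172.15 195.75] F [-0.33 -0.74 -2.58] M [-0.01  0.01  0.01] w 0.286 12.09
False [502.46 172.16 190.73] F [-0.44  0.02 -2.76] M [-0.   -0.02  0.01] w 0.285 12.41
False [502.46 172.14 185.7 ] F [ 0.25  0.4  -1.88] M [ 0.01  0.04 -0.02] w 0.286 12.72
False [502.47 172.14 177.69] F [-0.04  0.12 -2.81] M [-0.04 -0.01 -0.02] w 0.29 13.14
False [502.47 172.11 169.72] F [ 0.2  -0.42 -2.82] M [ 0.    0.   -0.01] w 0.284 13.56
False [502.47 172.14 164.74] F [-0.22 -0.37 -2.41] M [0.06 0.   0.03] w 0.283 13.88
```

Through both bushings without resistance. Now pressing the foot, watching Fz (free ≈ −2.7 N, target ≈ +7.3 N at half travel).

Run:
```python
from h import *
x,y=502.6,172.2
grip(0.0,90)
for z in (162,160,158,156,154.5):
    ctrl.move_linear([x,y,z],v=20,max_force=25); ctrl.hold(.15)
    F=np.mean([(ctrl.hold(.02),ctrl.current_force())[1] for _ in range(10)],0); st(F.round(2))
    if F[2]+2.75>10.3: break
print(ctrl.current_grasp_force())
s=shot('side','s4')
im=cv2.resize(s['image'][150:220,220:300,::-1],None,fx=7,fy=7,interpolation=cv2.INTER_CUBIC); cv2.imwrite('pics/crop4.png',im)
```

```text
[ 0.04 -0.11 -3.06] [502.64 172.19 162.04] F [ 0.07 -0.01 -3.24] M [-0.01 -0.04 -0.02] w 0.282 14.71
[-0.44 -0.18  0.72] [502.9  172.25 160.24] F [ 0.12 -0.97  0.65] M [-0.06 -0.06  0.03] w 0.28 15.28
[0.32 0.01 2.79] [502.87 172.23 158.14] F [-0.14 -0.03  2.79] M [-0.03 -0.08  0.04] w 0.278 15.84
[0.35 0.06 4.94] [502.84 172.22 156.16] F [ 0.54 -0.24  4.55] M [-0.04 -0.19 -0.01] w 0.276 16.41
[ 0.2  -0.46  6.17] [502.87 172.27 154.83] F [ 0.16 -0.66  6.21] M [-0.03 -0.08 -0.01] w 0.275 16.98
89.6790862083435
```

View pics/crop4.png

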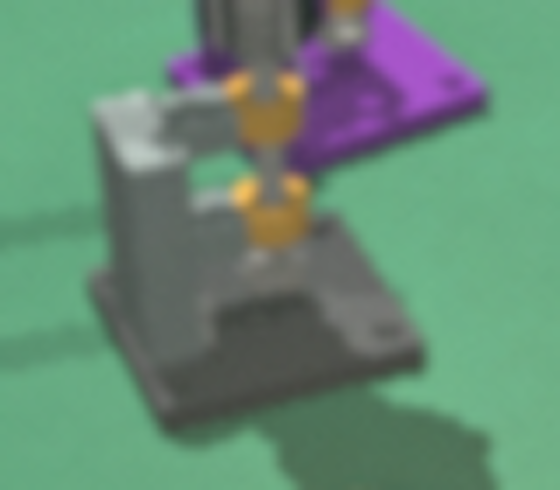

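The picture shows the ram spanning both bushings (crop (268,110) and (272,210), side ≈(258,166) and (259,180)) and still gripped. The spring force of ≈9.1 N means about 6 mm of travel, and the kinematics give ≈6.8 mm, so it is near half travel. I'll check it is steady and hand in.

Run:
```python
from h import *
ctrl.hold(.5); st(); print(ctrl.current_grasp_force()); print(ctrl.finish_job())
```

```text
[502.87 172.27 154.8 ] F [-0.22 -0.68  5.49] M [-0.03 -0.02  0.01] w 0.278 17.52
89.68059539794922
the job is handed in; nothing more can be done
None
```

The ram is threaded through both bushings with no resistance and held at about 90 N with the foot pressed about 6–7 mm (estimated from spring force and arm position); I handed the job in at 17.5 s, and no verdict came back.

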